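# Push a jammed power-supply core out of an amplifier case

## Robot

A 6-joint arm with a two-finger parallel gripper is mounted at the origin on the work surface. World frame = base frame: x ahead of the robot, y to its left, z up, the work surface at z = 0. Lengths are in mm, angles in rad, forces in N, time in s.
With the tool pointing down it reaches from about 400 to 925 mm from the base axis. Payload 12.5 kg.
Tool frame: the origin (TCP) lies at the very end of the fingers, on their centre line; the grasp point (between the pads) lies 19 mm behind it; x points along the fingers, y is the direction in which the jaws open and shut, and the axes are right-handed (so a half turn about x gives the same grasp; the last joint's range is limited). The gripper opens to 95 mm and grips with 3 to 60 N. Pads are 20 mm wide; open, the fingers measure 119 mm over their backs; the gripper's body (75 mm by 180 mm) begins 59 mm behind the grasp point.
Start: joints at [-1.3, 0.491, 1.559, -0, 1.092, -0.106], TCP at [229.99, -581.164, 214.661] pointing down, gripper open.
Joint ranges: [-3.1, 3.1], [-0.84, 2.19], [0.05, 2.79], [-1.13, 4.28], [0.06, 2.93], [-2.69, 2.69]. Speed limits (rad/s): [2.22, 2.22, 2.79, 3.14, 3.14, 3.14].

## Interface

Orientations are given as [roll, pitch, yaw] about the fixed x, y, z axes, in that order (R = Rz(yaw) Ry(pitch) Rx(roll)).
In Python, from cell import env, optics, job gives the robot as it stands.
- The arm moves only by the shell command python3 -m handwheel 'ROWS' [OPENING]. ROWS is JSON, a list of rows, each an object with "travel": the shift along the world's x, y, z in mm, a list of three; "roll": the turn about the world's z in degrees. In form: [{"travel": [dx, dy, dz], "roll": roll}, ...]. A call has 1 to 8 rows; each row is the pose to reach, as a shift and turn from the pose commanded when the call began; what a row does not reach only later rows make up. A row lasts 1/10 s, in which the tool goes at most 50 mm and 8.59 degrees, less where a joint would pass 70% of its speed; a pose out of reach is approached as far as the arm can. A call with a gripper value outside its range is refused whole. OPENING is the closure, from -1 (fully open) to 1 (shut), set as the call begins (- or left out, the last holds). The fingers move at their own pace and stop on an object; the grip force is fixed at half the most. Time passes only in rows, so rows that repeat a pose let the fingers close. It gives the time, the measured TCP pose, the force and the opening at its end, in the units of the state.
- env.state(): the state, without advancing time (a new reading comes with each control period).
- optics.read_camera(name): name is "scene" or "side" or "wrist"; returns the picture (420x560x3 uint8, red, green, blue); there is no depth.
- optics.camera_params(name): a dict with "fx", "fy", "cx", "cy" (pixels), "k1" (the pictures are not rectified: a ray, as slopes to the right and down, at radius r is drawn at 1 + k1 r^2 times it, then the intrinsics apply), "world_from_camera" (4x4, takes a point from camera to world coordinates). Camera axes: x right, y up, looking along -z (the intrinsics and any distortion apply to the point x, -y, -z); pixel columns grow to the right and rows downward; lengths in mm; the calibration is good to about 2 mm. A picture is of the moment at which its call begins: read the wrist's pose just before it. camera_params takes no time and is no camera call; for the wrist camera it gives the pose at the moment of the call.
- job.job_done(): hands the job in, once; it reports no verdict.
The state is a dict: "t": time; "joints": joint angles; "qvel": joint speeds; "tau": joint torques, N m; "eef_pos": TCP position; "tcp_rot": TCP orientation; "ft_force": force on the tool from outside, world axes, zero at the start; "moment": the same for the moment, N m; "opening": opening from 0.0 (shut) to 1.0 (fully open).
Only numpy, scipy, OpenCV 4.12 (cv2) and the standard library are available. Lean on these libraries where they do the work, as an engineer would, in place of code of your own. Each camera call takes 0.05 s, during which the arm holds its last target.

## Task

The aluminium power-supply core has jammed inside the black amplifier case that is clamped on the bench. With the wooden-handled push-out rod, feel through the two connector openings in the case's rear plate for the one that is not blocked, and ease the core out of the open front with a steady push, without ramming it, until it stands out far enough to be gripped well. Draw the core out without letting it drop, lower it upright into the grey parts tray and let go; leave the rod lying on the bench, clear of the case and the tray, and the other things undisturbed.

Things in the scene. Friction and masses are not known exactly. Their poses are not given: they have to be found in the camera images.
- case: Black finned amplifier case, a sleeve 156 long, 91 wide over its fins, 13 to 66 above the bench, clamped in a vice with a 150 x 190 x 10 base; all fixed. Jaws and clamp knob (to 34 high) stand beside the sleeve; nothing before or behind it. Origin: on the bench, mid sleeve. x axis: along the sleeve to the rear plate (outer face x = +78); the core comes out along -x at the open front. z up.
- hole_1 (a point): Centre of the rear opening (24 diameter) on the case's +y side, in the outer face of the 4 thick rear plate, 17 from the centre line, 38 above the bench; axes as the case. Behind one of the two openings a steel mains filter is bolted 8 inside the plate: there the rod stops dead 12 deep from the outer face. Behind the other the way to the core is clear. Which is which varies and is not measured.
- hole_2 (a point): Centre of the like rear opening on the case's -y side, also 17 from the centre line and 38 above the bench. Axes as the case. Either this one or hole_1 is blocked by the filter (see there); find out by touch or sight.
- mouth (a point): Centre of the open front end of the case (x = -78 in its frame), 38 above the bench. Axes as the case. The channel is 63 wide and 42 high, its floor 18 above the bench.
- core_mid (a point): Centre of the core, a bare aluminium box 110 long (x axis, along the channel), 60 wide, 40 high, 0.3 to 0.6 kg, slotted top. It starts flush with the open front or up to 10 inside; its rear face is then 36 to 46 deep from the rear plate's outer face. A sprung strip in the roof near the open front holds it: moving it takes 10 to 20 N all along. It stays level until under 30 of it is left inside.
- rod_grip (a point): Grip point of the push-out rod: centre of the section of its square wooden handle (32 x 32, 80 long), 35 behind the shoulder where the shaft begins. x axis along the shaft to the tip, z up. It lies on the bench on its handle, axis 16 above the bench, shaft pointing roughly to the rear of the case; about 0.11 kg.
- rod_tip (a point): Tip of the rod: the flat end of the round white nylon shaft, 14 diameter and 120 long from the shoulder, 155 from rod_grip. Same axes. The handle does not pass through the openings. (All sizes here are in mm.)
- tray_in (a point): Centre of the inner floor (4 above the bench) of the grey open parts tray, 160 x 190 (long along its y axis), walls 4 thick and 30 high, fixed to the bench. z up.
- cleaner: Blue bottle of cleaner, 62 diameter, 170 tall, standing at the far side of the bench. Origin at the centre of its base. Leave alone.
- tape_measure: Grey tape measure, 68 x 36 x 62 mm high, standing near the robot. Origin at the centre of its underside. Leave alone.
- fascia_bar: Black drilled bar, 220 x 45 x 10 mm, lying at the far side of the bench. Origin at the centre of its underside. Leave alone.
Mind the look-alikes: they are no part of the job. Of the things that look like the part that bears rod_grip, take the one that is farthest to the robot's right at the start.

How it is judged (in metres and radians):
On the way, in this order (a step that is already met when the one before it is completed fails the run):
1. the rod, through an opening in the rear plate, has pushed the core at least 20 mm out of the open front (x of core_mid in the frame of case below -0.043 m and x of rod_tip in the frame of case between -0.07 and 0.04 m and y of rod_tip in the frame of case between -0.032 and 0.032 m and height (world z) of rod_tip between 0.018 and 0.06 m), for 0.05 s.
2. the core is lowered upright into the tray, still held when within 10 mm of the tray's floor (z of core_mid in the frame of tray_in below 0.03 m and horizontal distance between core_mid and tray_in below 0.065 m and angle between core_mid's own z axis and vertical below 0.2 rad and contact force between the fingers and core above 0.5 N), for 0.05 s.
At the end, for the whole second after the job is handed in: The core lies upright (within 0.12 rad) and at rest flat on the tray's floor, its centre within 65 mm of the tray's centre; the rod lies flat and at rest on the bench, out of the case and out of the tray (horizontal distance between core_mid and tray_in below 0.065 m and z of core_mid in the frame of tray_in below 0.025 m and angle between core_mid's own z axis and vertical below 0.12 rad and linear speed of each of core, rod below 0.02 m/s and height (world z) of rod_grip below 0.026 m and height (world z) of rod_tip below 0.03 m and horizontal distance between rod_tip and case above 0.085 m and horizontal distance between rod_grip and tray_in above 0.13 m); the robot touches nothing.
It fails at once if the core is rammed or squeezed with the rod: more than 45 N between them (contact force between rod and core above 45 N).
It fails at once if the core is dropped on the bench (its centre below 28 mm outside the tray) (height (world z) of core_mid below 0.028 m and horizontal distance between core_mid and tray_in above 0.12 m).
It fails at once if the core is tipped over (more than 0.6 rad) (angle between core_mid's own z axis and vertical above 0.6 rad).
It fails at once if the bottle, tape measure or black bar is moved more than 30 mm (distance of any of cleaner, tape_measure, fascia_bar from where it was at the start of the episode above 0.03 m).
It also fails if it takes over 64 s, if anything falls off the work surface, if the arm or the gripper's body presses on something with over 40 N, if the wrist force passes 120 N, or if a joint passes its speed limit or range.

## Working session

There is one attempt and no reset: what is moved stays moved. The work goes in short steps, Python scripts to look and compute and a shell command to move; the robot and the scene stay as the last step left them, time stands still between calls to the robot, and variables do not carry over. Pictures are saved under pics/ and viewed, and the job is handed in when it is done.

```bash
ls; mkdir -p pics
python3 - <<'E'
from cell import env, optics, job
import cv2
print(env.state())
for n in ("scene","side","wrist"):
    p=optics.camera_params(n); print(n,p)
    cv2.imwrite(f"pics/{n}0.png",optics.read_camera(n)[:,:,::-1])
E
```

```text
pics
{'t': 0.0, 'joints': array([-1.29962499e+00,  4.91586216e-01,  1.55945722e+00, -1.64502837e-05,
        1.09170396e+00, -1.05596937e-01]), 'qvel': array([-0.00154865,  0.00132696, -0.0002977 , -0.00058786,  0.00042971,
        0.00082138]), 'tau': array([-2.28414261e-03, -6.12650657e+01, -2.58181071e+01,  6.91893767e-02,
        4.81880084e-02, -1.60014051e-04]), 'eef_pos': array([ 229.9004844 , -580.91277919,  214.04251336]), 'tcp_rot': array([-1.66375961,  1.56964149,  1.85460891]), 'ft_force': array([-0.78080221, -0.35098388,  0.76306789]), 'moment': array([-0.01464326, -0.03277226, -0.00894112]), 'opening': 0.9987076344405958}
scene {'fx': 498.6868734534485, 'fy': 498.6868734534485, 'cx': 286.20071987976905, 'cy': 217.42484151673173, 'k1': -0.1830247671437533, 'world_from_camera': array([[ 6.34638761e-01, -6.26487314e-01,  4.52490097e-01,
         1.12953699e+03],
       [ 7.72693902e-01,  5.04299469e-01, -3.85520660e-01,
        -5.57047082e+02],
       [ 1.33332866e-02,  5.94302693e-01,  8.04130918e-01,
         1.22330339e+03],
       [ 0.00000000e+00,  0.00000000e+00,  0
[... 340 characters left out ...]

        -9.32243086e+02],
       [-8.35298159e-04,  8.68156409e-01,  4.96289987e-01,
         7.37920686e+02],
       [ 0.00000000e+00,  0.00000000e+00,  0.00000000e+00,
         1.00000000e+00]])}
wrist {'fx': 302.53678337334276, 'fy': 302.53678337334276, 'cx': 282.04729954305327, 'cy': 211.07006488315162, 'k1': 0.016053155380597036, 'world_from_camera': array([[ 3.67944001e-01,  9.03596285e-01,  2.19387708e-01,
         2.91301775e+02],
       [-9.29846281e-01,  3.58002634e-01,  8.49706276e-02,
        -5.57486950e+02],
       [-1.76223394e-03, -2.35261277e-01,  9.71930566e-01,
         3.84449553e+02],
       [ 0.00000000e+00,  0.00000000e+00,  0.00000000e+00,
         1.00000000e+00]])}
```

View pics/scene0.png

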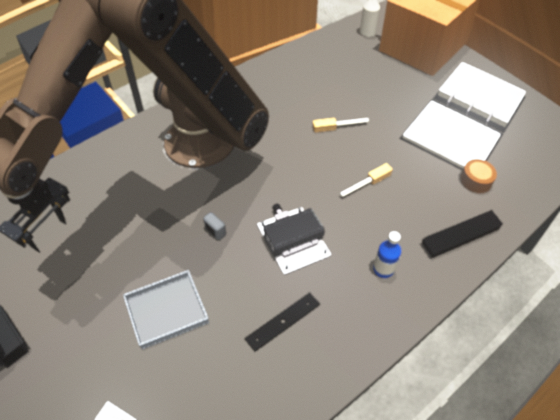

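View pics/side0.png

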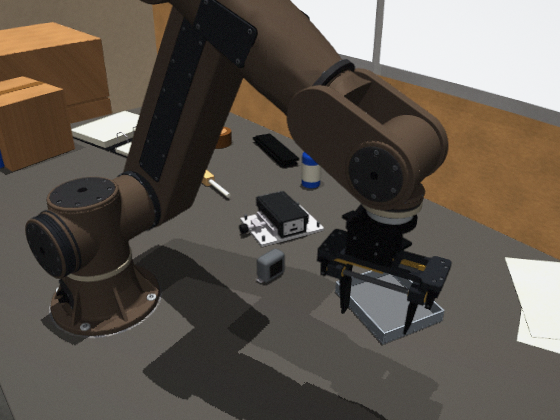

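View pics/wrist0.png

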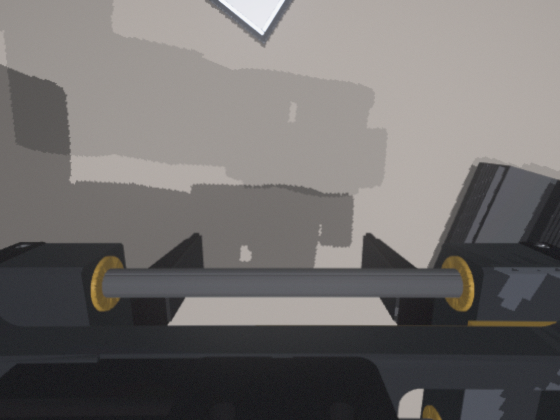

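```bash
cat > h.py <<'E'
import numpy as np, cv2
from cell import env, optics
def ray(name,u,v,p=None):
    p=p or optics.camera_params(name)
    K=np.array([[p['fx'],0,p['cx']],[0,p['fy'],p['cy']],[0,0,1.]])
    q=cv2.undistortPoints(np.array([[[u,v]]],float),K,np.array([p['k1'],0,0,0,0.]))[0,0]
    M=p['world_from_camera']; d=M[:3,:3]@np.array([q[0],-q[1],-1.]); return M[:3,3],d/np.linalg.norm(d)
def onz(name,u,v,z,p=None):
    o,d=ray(name,u,v,p); return o+d*(z-o[2])/d[2]
def proj(name,X,p=None):
    p=p or optics.camera_params(name); M=p['world_from_camera']
    c=M[:3,:3].T@(np.array(X,float)-M[:3,3]); x=c[0]/-c[2]; y=-c[1]/-c[2]; s=1+p['k1']*(x*x+y*y)
    return np.array([p['fx']*x*s+p['cx'],p['fy']*y*s+p['cy']])
def tri(a,b):
    (o1,d1),(o2,d2)=a,b
    A=np.stack([d1,-d2],1); t=np.linalg.lstsq(A,o2-o1,rcond=None)[0]
    return (o1+d1*t[0]+o2+d2*t[1])/2, np.linalg.norm(o1+d1*t[0]-o2-d2*t[1])
def crop(src,dst,x0,y0,x1,y1,k):
    im=cv2.imread(src)[y0:y1,x0:x1]; cv2.imwrite(dst,cv2.resize(im,None,fx=k,fy=k,interpolation=cv2.INTER_CUBIC))
E
python3 - <<'E'
from h import *
np.set_printoptions(precision=1,suppress=True)
crop("pics/scene0.png","pics/sc_c1.png",240,100,440,250,4)
crop("pics/scene0.png","pics/sc_c2.png",240,190,360,290,6)
crop("pics/side0.png","pics/si_c1.png",180,150,340,270,5)
for n,u,v,z in [("rodA h",325,125,16),("A tip",368,121,16),("B h",380,174,16),("B tip",342,194,16),("case top",293,230,66),("tray",165,307,30),("bottle",386,272,0),("bar",462,234,0),("bar2",283,321,0),("tape",214,225,31)]:
    print(n,onz("scene",u,v,z))
E
```

```text
rodA h [222.9 385.4  16. ]
A tip [302.4 521.5  16. ]
B h [505.9 371.3  16. ]
B tip [489.3 215.9  16. ]
case top [524.6 -15.3  66. ]
tray [ 484.8 -423.9   30. ]
bottle [769.8 128.5  -0. ]
bar [828.2 409.4   0. ]
bar2 [ 700.9 -194.9   -0. ]
tape [ 346.7 -168.7   31. ]
```

View pics/sc_c1.png

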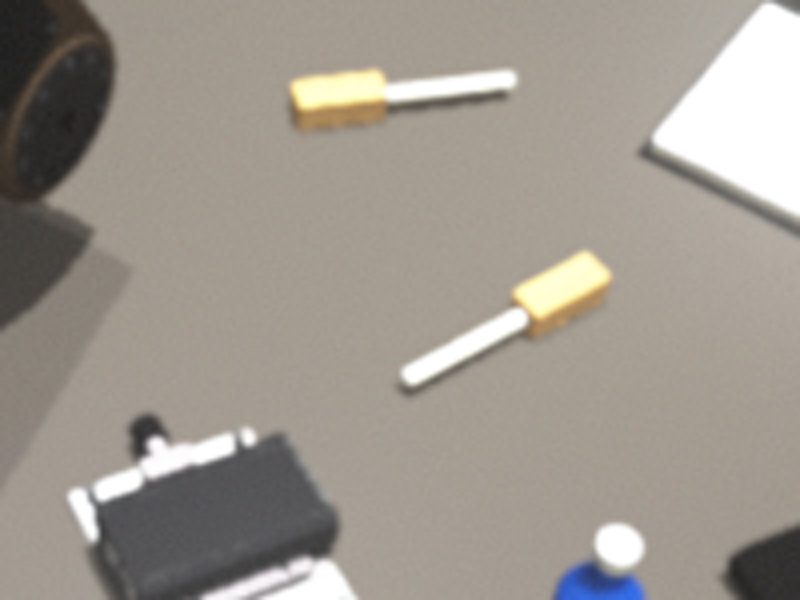

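View pics/sc_c2.png

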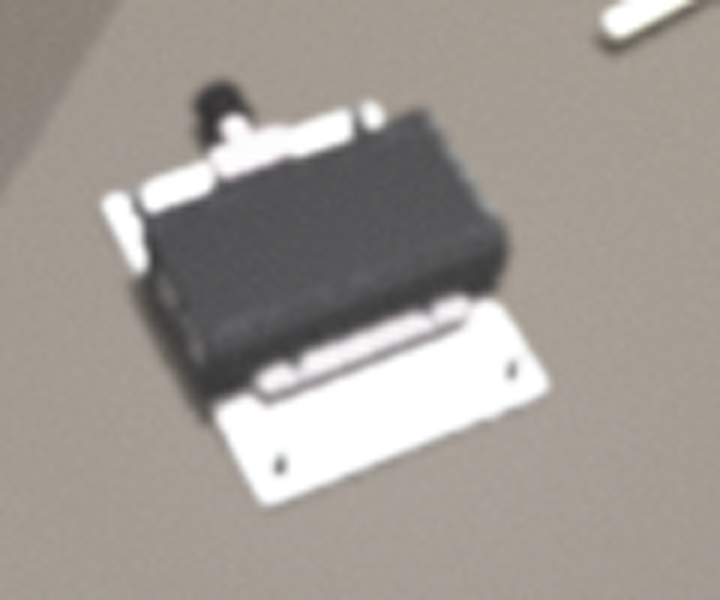

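View pics/si_c1.png

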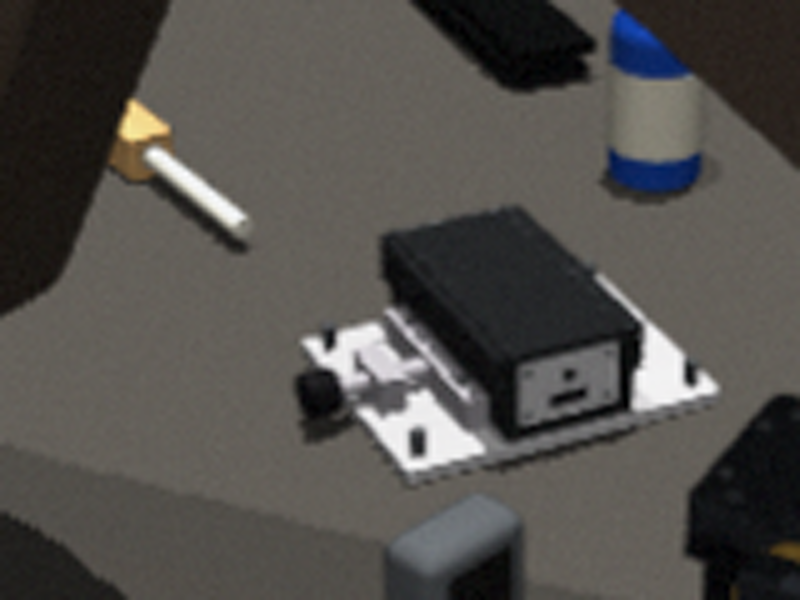

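```bash
python3 -m handwheel '[{"travel":[320,480,50],"roll":68},{"travel":[320,480,50],"roll":68},{"travel":[320,480,50],"roll":68},{"travel":[320,480,50],"roll":68},{"travel":[320,480,50],"roll":68},{"travel":[320,480,50],"roll":68},{"travel":[320,480,50],"roll":68},{"travel":[320,480,50],"roll":68}]' -1
```

```text
t: 0.95
eef_pos: [451.8, -247.7, 249.4]
tcp_rot: [1.54, 1.571, -0.032]
ft_force: [0.5, -0.3, -0.0]
opening: 1.001
```

```bash
python3 -m handwheel '[{"travel":[85,270,0],"roll":0},{"travel":[85,270,0],"roll":0},{"travel":[85,270,0],"roll":0},{"travel":[85,270,0],"roll":0},{"travel":[85,270,0],"roll":0},{"travel":[85,270,0],"roll":0},{"travel":[85,270,0],"roll":0}]'
python3 - <<'E'
from h import *
p=optics.camera_params("wrist"); im=optics.read_camera("wrist"); cv2.imwrite("pics/w1.png",im[:,:,::-1]); print(env.state()['eef_pos'],env.state()['tcp_rot'],p['world_from_camera'])
cv2.imwrite("pics/s1.png",optics.read_camera("scene")[:,:,::-1])
E
```

```text
t: 1.65
eef_pos: [536.6, 23.8, 248.9]
tcp_rot: [3.136, 1.57, 1.562]
ft_force: [-0.5, -0.9, -0.2]
opening: 0.998
[536.12032196  22.03914866 248.87745079] [-1.54980679  1.57037363 -3.12454125] [[ 9.99994449e-01  3.33196688e-03 -2.11218565e-05  5.36712100e+02]
 [-3.23375161e-03  9.72007197e-01  2.34928824e-01  8.90581462e+01]
 [ 8.03305659e-04 -2.34927452e-01  9.72012576e-01  4.19272039e+02]
 [ 0.00000000e+00  0.00000000e+00  0.00000000e+00  1.00000000e+00]]
```

View pics/w1.png

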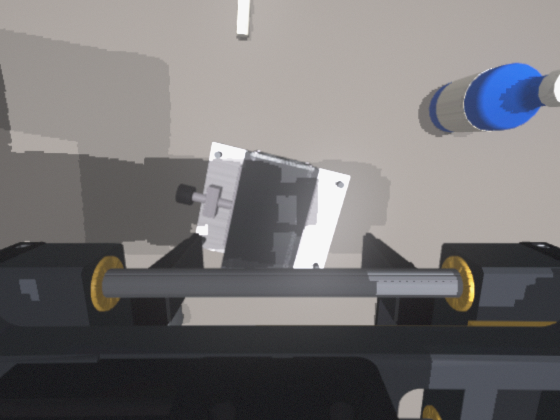

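Run:
```python
from h import *
crop("pics/w1.png","pics/w1c.png",170,130,370,280,4)
```

```text
(no output)
```

View pics/w1c.png

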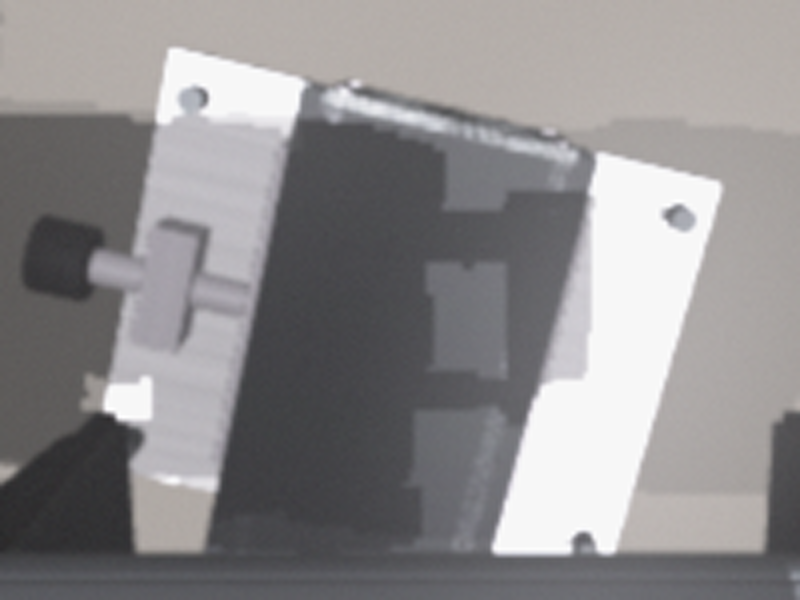

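```bash
python3 -m handwheel '[{"travel":[-35,200,0],"roll":0},{"travel":[-35,200,0],"roll":0},{"travel":[-35,200,0],"roll":0},{"travel":[-35,200,0],"roll":0},{"travel":[-35,200,0],"roll":0},{"travel":[-35,200,0],"roll":0}]'
python3 - <<'E'
from h import *
p=optics.camera_params("wrist"); im=optics.read_camera("wrist"); cv2.imwrite("pics/w2.png",im[:,:,::-1]); np.save("w2.npy",p['world_from_camera']);print(env.state()['eef_pos'],env.state()['tcp_rot'],p['world_from_camera'])
E
```

```text
t: 2.35
eef_pos: [500.9, 220.2, 249.1]
tcp_rot: [-0.364, 1.57, -1.941]
ft_force: [0.2, 0.2, -0.5]
opening: 1.0
[501.18227835 219.30188157 249.13061041] [-0.13488398  1.57038132 -1.71321106] [[ 9.99980840e-01  6.14557401e-03  7.42064503e-04  5.01229486e+02]
 [-6.14727581e-03  9.71788649e-01  2.35773267e-01  2.85583923e+02]
 [ 7.27832201e-04 -2.35773311e-01  9.71807808e-01  4.19383086e+02]
 [ 0.00000000e+00  0.00000000e+00  0.00000000e+00  1.00000000e+00]]
```

View pics/w2.png

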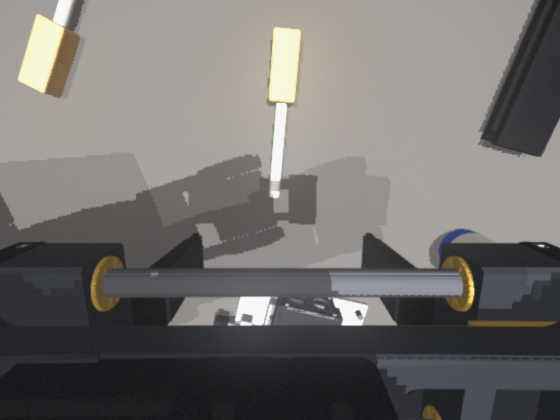

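Run:
```python
from h import *
np.set_printoptions(precision=1,suppress=True)
crop("pics/w2.png","pics/w2c.png",210,290,380,330,4)
crop("pics/w2.png","pics/w2d.png",240,10,340,210,3)
p=optics.camera_params("wrist"); p1=dict(p); M=np.array([[ 9.99994449e-01,  3.33196688e-03 ,-2.11218565e-05 , 5.36712100e+02], [-3.23375161e-03  ,9.72007197e-01,  2.34928824e-01 , 8.90581462e+01], [ 8.03305659e-04, -2.34927452e-01 , 9.72012576e-01 , 4.19272039e+02],[0,0,0,1]]); p1['world_from_camera']=M; np.save("w1.npy",M)
# plate corners
A=onz("wrist",212.5,142,10,p1);B=onz("wrist",350.5,176.25,10,p1)
d=B-A;print(A,B,np.linalg.norm(d),np.degrees(np.arctan2(d[1],d[0])),(A+B)/2)
# long edges
C=onz("wrist",170+618/4,130+548/4,10,p1); print("right edge",C,B-C,np.degrees(np.arctan2((B-C)[1],(B-C)[0])))
# scene: base corners in sc_c2 (240+x/6,190+y/6)
f=lambda x,y,z:onz("scene",240+x/6,190+y/6,z)
D=f(267,505,10);E=f(548,385,10);F=f(105,200,10)
print("scene",D,E,F, E-D)
print(f(150,215,66),f(425,110,66),f(505,240,66),f(210,335,66))
im=cv2.imread("pics/w2.png"); hsv=cv2.cvtColor(im,cv2.COLOR_BGR2HSV)
m=cv2.inRange(hsv,(10,90,120),(35,255,255)); n,l,s,c=cv2.connectedComponentsWithStats(m)
for i in range(1,n):
    if s[i,4]>200: print(s[i],c[i]); r=cv2.minAreaRect(np.argwhere(l==i)[:,::-1].astype(np.float32)); print(r, cv2.boxPoints(r))
```

```text
[445.5  84.   10. ] [629.5  38.3  10. ] 189.63136221356356 -13.952352224832518 [537.5  61.2  10. ]
right edge [598.2 -93.8  10. ] [ 31.2 132.1   0. ] 76.69553561649732
scene [ 596.3 -104.3   10. ] [630.   42.4  10. ] [409.9 -56.4  10. ] [ 33.7 146.7   0. ]
[463.5 -68.2  66. ] [498.  75.  66.] [580.3  53.6  66. ] [534.5 -88.5  66. ]
[ 43  26  37  69 721] [59.8 67.7]
((61.89999771118164, 61.70000076293945), (20.52315902709961, 68.4105224609375), 15.255118370056152) [[43.  92. ]
 [61.  26. ]
 [80.8 31.4]
 [62.8 97.4]]
[ 91 259  14  51 233] [ 95.3 285.5]
((96.70545959472656, 283.74237060546875), (11.599140167236328, 50.269588470458984), 3.4336302280426025) [[ 89.4 308.5]
 [ 92.4 258.3]
 [104.  259. ]
 [101.  309.2]]
[459 258  16  52 295] [468.4 285. ]
((467.0835266113281, 283.2250061035156), (51.327693939208984, 13.23619556427002), 86.56636810302734) [[458.9 258. ]
 [472.2 257.2]
 [475.2 308.4]
 [462.  309.2]]
```

View pics/w2c.png

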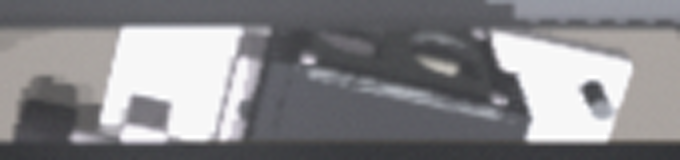

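View pics/w2d.png

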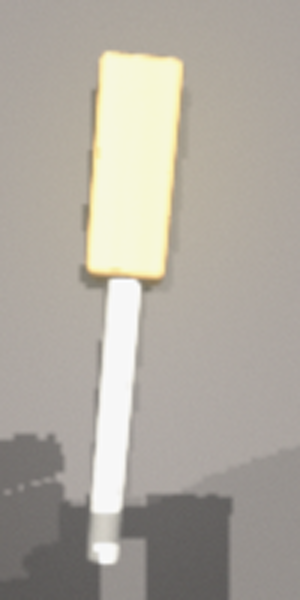

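Run:
```python
from h import *
np.set_printoptions(precision=1,suppress=True)
p=optics.camera_params("wrist"); p2=dict(p);p2['world_from_camera']=np.load("w2.npy");p1=dict(p);p1['world_from_camera']=np.load("w1.npy")
a=np.radians(76.2); X=np.array([np.cos(a),np.sin(a)]);Y=np.array([-X[1],X[0]]);O=np.array([537.5,61.2])-75*X
print("case",O)
W=lambda x,y,z:np.r_[O+X*x+Y*y,z]
for n,q in [("h1",(78,17,38)),("h2",(78,-17,38)),("toprear+",(78,45.5,66)),("toprear-",(78,-45.5,66)),("plateL",(75,95,10)),("plateR",(75,-95,10))]:
    print(n,W(*q),proj("wrist",W(*q),p2),(proj("wrist",W(*q),p2)-[210,290])*4, proj("wrist",W(*q),p1),(proj("wrist",W(*q),p1)-[170,130])*4)
g=lambda x,y,z:onz("wrist",240+x/3,10+y/3,z,p2)
c=[g(103,52,32),g(183,59,32),g(164,276,32),g(88,271,32)]; c=np.array(c);print(c)
hb=(c[0]+c[1])/2;hf=(c[2]+c[3])/2;print(hb,hf,hf-hb,np.degrees(np.arctan2(*(hf-hb)[1::-1])))
t1=g(104,560,16);s=g(124,280,16);print(s,t1,np.degrees(np.arctan2(*(t1-s)[1::-1])),np.linalg.norm(t1-s))
```

```text
case [519.6 -11.6]
h1 [521.7  68.2  38. ] [297.5 298.1] [350.   32.5] [269.8 155.3] [399.  101.1]
h2 [554.7  60.1  38. ] [321.1 303.3] [444.4  53.1] [296.3 161.8] [505.3 127.2]
toprear+ [494.  75.  66.] [277.3 304.7] [269.2  58.6] [244.6 150.7] [298.2  82.7]
toprear- [582.4  53.3  66. ] [344.8 319.2] [539.2 116.9] [321.2 169.5] [604.9 157.9]
plateL [445.2  83.9  10. ] [244.6 279. ] [138.5 -44.2] [212.3 142.1] [169.4  48.5]
plateR [629.8  38.5  10. ] [368.4 306.1] [633.5  64.2] [350.7 176.1] [722.8 184.3]
[[493.4 407.7  32. ]
 [523.9 405.1  32. ]
 [517.  327.2  32. ]
 [486.4 329.3  32. ]]
[508.7 406.4  32. ] [501.7 328.3  32. ] [ -7.  -78.1   0. ] -95.09621193580298
[500.9 327.5  16. ] [491.  207.9  16. ] -94.70650007535706 119.99046883614469
```

```bash
python3 -m handwheel '[{"travel":[3,143.5,-150],"roll":-4.5},{"travel":[3,143.5,-150],"roll":-4.5},{"travel":[3,143.5,-150],"roll":-4.5},{"travel":[3,143.5,-150],"roll":-4.5},{"travel":[3,143.5,-150],"roll":-4.5},{"travel":[3,143.5,-150],"roll":-4.5},{"travel":[3,143.5,-150],"roll":-4.5}]'
python3 - <<'E'
from h import *
p=optics.camera_params("wrist"); im=optics.read_camera("wrist"); cv2.imwrite("pics/w3.png",im[:,:,::-1]); np.save("w3.npy",p['world_from_camera']);print(env.state()['eef_pos'],p['world_from_camera'])
E
```

```text
t: 3.1
eef_pos: [505.1, 362.3, 100.3]
tcp_rot: [1.91, 1.57, 0.252]
ft_force: [0.3, 0.4, 0.3]
opening: 1.001
[505.2135522  362.43453767 100.71921769] [[ 9.96174185e-01  8.53410338e-02  1.88122597e-02  5.10641496e+02]
 [-8.73718488e-02  9.68243849e-01  2.34243484e-01  4.27353460e+02]
 [ 1.77572636e-03 -2.34990973e-01  9.71995931e-01  2.70596071e+02]
 [ 0.00000000e+00  0.00000000e+00  0.00000000e+00  1.00000000e+00]]
```

View pics/w3.png

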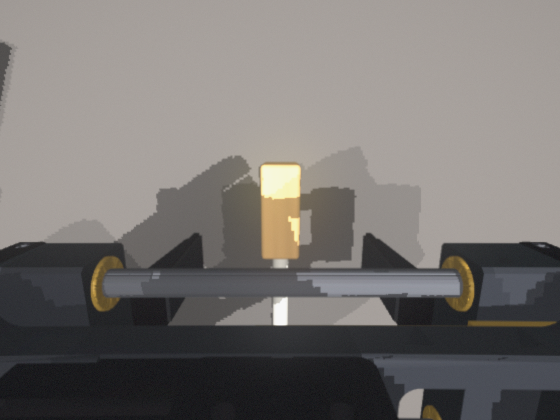

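```bash
python3 -m handwheel '[{"travel":[-0.5,0,-45],"roll":0},{"travel":[-0.5,0,-80],"roll":0},{"travel":[-0.5,0,-94],"roll":0},{"travel":[-0.5,0,-94],"roll":0}]'; python3 -m handwheel '[{"travel":[0,0,0],"roll":0},{"travel":[0,0,0],"roll":0},{"travel":[0,0,0],"roll":0},{"travel":[0,0,0],"roll":0},{"travel":[0,0,0],"roll":0},{"travel":[0,0,0],"roll":0},{"travel":[0,0,0],"roll":0}]' 1
```

```text
t: 3.55
eef_pos: [503.7, 362.9, 4.9]
tcp_rot: [-0.889, 1.569, -2.546]
ft_force: [-0.5, -0.4, 0.2]
opening: 0.997
t: 4.25
eef_pos: [503.5, 363.9, 5.2]
tcp_rot: [1.127, 1.571, -0.53]
ft_force: [-1.7, -0.6, 0.4]
opening: 0.468
```

```bash
python3 -m handwheel '[{"travel":[0,0,0],"roll":0},{"travel":[0,0,0],"roll":0},{"travel":[0,0,0],"roll":0},{"travel":[0,0,0],"roll":0},{"travel":[0,0,0],"roll":0},{"travel":[0,0,0],"roll":0}]' 1
```

```text
t: 4.85
eef_pos: [503.5, 363.9, 5.2]
tcp_rot: [0.355, 1.571, -1.301]
ft_force: [0.2, 0.2, -1.2]
opening: 0.332
```

```bash
python3 -m handwheel '[{"travel":[0,0,22],"roll":0},{"travel":[30,-30,22],"roll":-5},{"travel":[60,-65,22],"roll":-9},{"travel":[80,-95,22],"roll":-9},{"travel":[94,-115,22],"roll":-9},{"travel":[94,-129,22],"roll":-9},{"travel":[94,-129,22],"roll":-9},{"travel":[94,-129,22],"roll":-9}]'
python3 - <<'E'
from h import *
p=optics.camera_params("wrist");print(p['world_from_camera']);print(env.state()['eef_pos'])
for n in ("scene","side"): cv2.imwrite(f"pics/{n}4.png",optics.read_camera(n)[:,:,::-1])
crop("pics/scene4.png","pics/scene4c.png",260,150,420,270,5)
crop("pics/side4.png","pics/side4c.png",180,130,340,250,5)
E
```

```text
t: 5.65
eef_pos: [596.7, 235.5, 27.2]
tcp_rot: [-1.234, 1.57, -3.047]
ft_force: [0.2, 0.6, -0.2]
opening: 0.337
[[ 9.70695367e-01  2.33574863e-01  5.65091808e-02  6.12609620e+02]
 [-2.40313337e-01  9.43412381e-01  2.28522604e-01  2.98883256e+02]
 [ 6.56751157e-05 -2.35405742e-01  9.71897182e-01  1.97484493e+02]
 [ 0.00000000e+00  0.00000000e+00  0.00000000e+00  1.00000000e+00]]
[596.72737817 235.46048276  27.17762404]
```

View pics/scene4c.png

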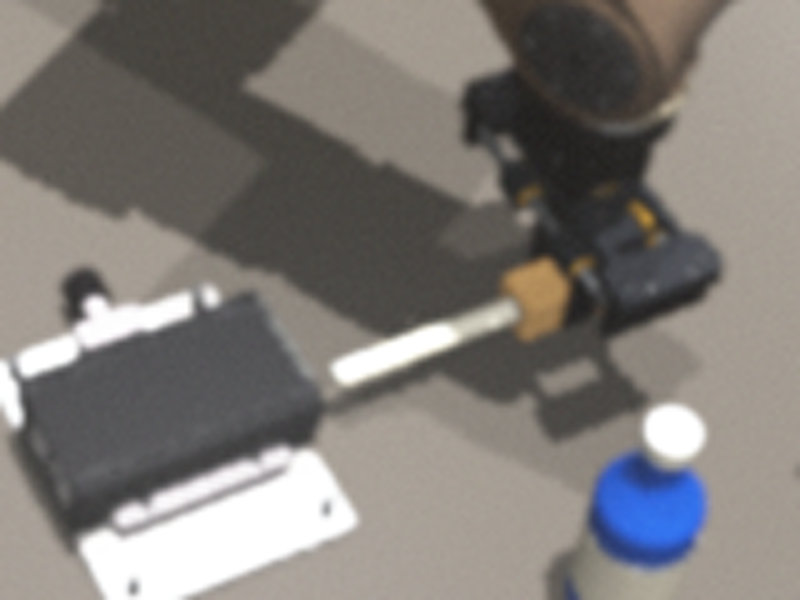

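View pics/side4c.png

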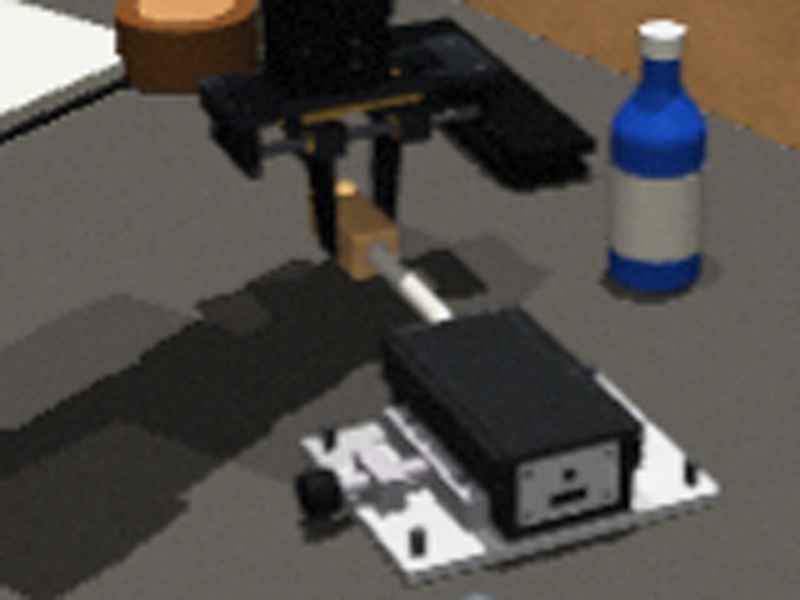

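```bash
cat >> h.py <<'E'
a=np.radians(76.2); X=np.array([np.cos(a),np.sin(a)]);Y=np.array([-X[1],X[0]]);O=np.array([519.6,-11.6])
W=lambda x,y,z:np.r_[O+X*x+Y*y,z]
def tocase(P): d=np.array(P)[:2]-O; return np.array([d@X,d@Y])
E
python3 - <<'E'
from h import *
np.set_printoptions(precision=1,suppress=True)
for q in [(103,-17,38),(223,-17,38)]:
    u=proj("scene",W(*q)); v=proj("side",W(*q)); print(u,(u-[260,150])*5,v,(v-[180,130])*5)
t=onz("scene",260+338/5,150+372/5,38);s=onz("scene",260+512/5,150+312/5,38)
print(tocase(t),tocase(s))
for x,y in [(250,292),(322,388)]: print("rear top corners",tocase(onz("scene",260+x/5,150+y/5,66)))
print((proj("scene",W(78,45.5,66))-[260,150])*5,(proj("scene",W(78,-45.5,66))-[260,150])*5)
E
```

```text
[326.8 225.8] [333.9 379.1] [271.4 196.2] [457.2 331.1]
[361.9 212. ] [509.3 310. ] [255.3 180. ] [376.6 249.8]
[107.6 -13.5] [223.7 -19. ]
rear top corners [76.6 42.5]
rear top corners [ 82.3 -36.3]
[249.7 287.5] [322.9 402.7]
```

```bash
python3 -m handwheel '[{"travel":[-2.4,-9.7,0],"roll":0},{"travel":[-4.8,-19.4,0],"roll":0},{"travel":[-6,-24.3,0],"roll":0},{"travel":[-6.7,-27.2,0],"roll":0},{"travel":[-7.2,-29.1,0],"roll":0}]'
```

```text
t: 6.25
eef_pos: [590.4, 205.4, 27.3]
tcp_rot: [1.859, 1.571, 0.045]
ft_force: [0.1, 0.2, -0.5]
opening: 0.335
```

```bash
python3 -m handwheel '[{"travel":[-0.5,-1.9,0],"roll":0},{"travel":[-0.9,-3.9,0],"roll":0},{"travel":[-0.9,-3.9,0],"roll":0}]'
```

```text
t: 6.55
eef_pos: [589.4, 201.8, 27.2]
tcp_rot: [0.189, 1.571, -1.625]
ft_force: [-0.1, -0.4, -1.1]
opening: 0.33
```

```bash
python3 -m handwheel '[{"travel":[-0.25,-1,0],"roll":0},{"travel":[-0.5,-2,0],"roll":0},{"travel":[-0.7,-3,0],"roll":0},{"travel":[-0.7,-3,0],"roll":0}]'; python3 -m handwheel '[{"travel":[-0.25,-1,0],"roll":0},{"travel":[-0.5,-2,0],"roll":0},{"travel":[-0.5,-2,0],"roll":0}]'
```

```text
t: 6.95
eef_pos: [588.7, 198.8, 27.2]
tcp_rot: [1.362, 1.571, -0.452]
ft_force: [-0.7, 1.0, -0.7]
opening: 0.332
t: 7.25
eef_pos: [588.2, 196.8, 27.2]
tcp_rot: [1.006, 1.571, -0.807]
ft_force: [-0.1, -0.5, -1.5]
opening: 0.337
```

```bash
python3 -m handwheel '[{"travel":[-0.5,-2,0],"roll":0},{"travel":[-1,-4,0],"roll":0},{"travel":[-1.2,-5,0],"roll":0},{"travel":[-1.2,-5,0],"roll":0}]'; python3 -m handwheel '[{"travel":[-0.5,-2,0],"roll":0},{"travel":[-1,-4,0],"roll":0},{"travel":[-1.5,-6,0],"roll":0},{"travel":[-2,-8,0],"roll":0},{"travel":[-2,-8,0],"roll":0}]'
```

```text
t: 7.65
eef_pos: [587.0, 191.7, 27.2]
tcp_rot: [0.93, 1.571, -0.884]
ft_force: [0.3, 0.3, -0.6]
opening: 0.339
t: 8.15
eef_pos: [585.0, 183.6, 27.2]
tcp_rot: [0.839, 1.571, -0.975]
ft_force: [-0.7, -0.1, -1.3]
opening: 0.336
```

```bash
python3 -m handwheel '[{"travel":[-0.5,-2,0],"roll":0},{"travel":[-1,-4,0],"roll":0},{"travel":[-1.5,-6,0],"roll":0},{"travel":[-1.8,-7.2,0],"roll":0},{"travel":[-2.1,-8.4,0],"roll":0},{"travel":[-2.4,-9.6,0],"roll":0}]'; python3 -m handwheel '[{"travel":[-0.3,-1.2,0],"roll":0},{"travel":[-0.6,-2.4,0],"roll":0},{"travel":[-0.9,-3.6,0],"roll":0}]';python3 -m handwheel '[{"travel":[-0.3,-1.2,0],"roll":0},{"travel":[-0.6,-2.4,0],"roll":0},{"travel":[-0.9,-3.6,0],"roll":0}]'
```

```text
t: 8.75
eef_pos: [582.6, 174.2, 27.2]
tcp_rot: [1.834, 1.571, 0.02]
ft_force: [-0.4, -1.0, -0.8]
opening: 0.336
t: 9.05
eef_pos: [581.9, 170.9, 27.3]
tcp_rot: [2.437, 1.57, 0.623]
ft_force: [1.3, 8.9, -0.9]
opening: 0.337
t: 9.35
eef_pos: [582.5, 168.9, 27.9]
tcp_rot: [2.286, 1.566, 0.473]
ft_force: [5.2, 14.6, -1.9]
opening: 0.338
```

```bash
python3 -m handwheel '[{"travel":[-0.3,-1.2,0],"roll":0},{"travel":[-0.6,-2.4,0],"roll":0},{"travel":[-0.9,-3.6,0],"roll":0}]';python3 -m handwheel '[{"travel":[-0.3,-1.2,0],"roll":0},{"travel":[-0.6,-2.4,0],"roll":0},{"travel":[-0.9,-3.6,0],"roll":0}]'
python3 - <<'E'
from h import *
print(tocase(env.state()['eef_pos']))
for n in ("scene","side"): cv2.imwrite(f"pics/{n}5.png",optics.read_camera(n)[:,:,::-1])
crop("pics/scene5.png","pics/scene5c.png",230,170,350,270,5)
crop("pics/side5.png","pics/side5c.png",220,150,340,250,5)
cv2.imwrite("pics/both5.png",np.vstack([cv2.imread("pics/scene5c.png"),cv2.imread("pics/side5c.png")])[:, :])
E
```

```text
t: 9.65
eef_pos: [581.8, 165.5, 27.9]
tcp_rot: [2.273, 1.565, 0.46]
ft_force: [6.5, 16.1, -0.1]
opening: 0.334
t: 9.95
eef_pos: [581.0, 162.1, 28.0]
tcp_rot: [2.285, 1.565, 0.471]
ft_force: [5.8, 16.7, -0.8]
opening: 0.336
[183.33007813 -18.21802413]
```

View pics/side5c.png

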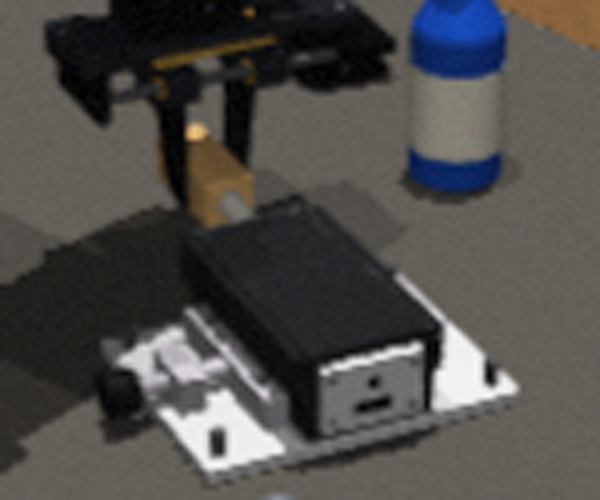

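View pics/scene5c.png

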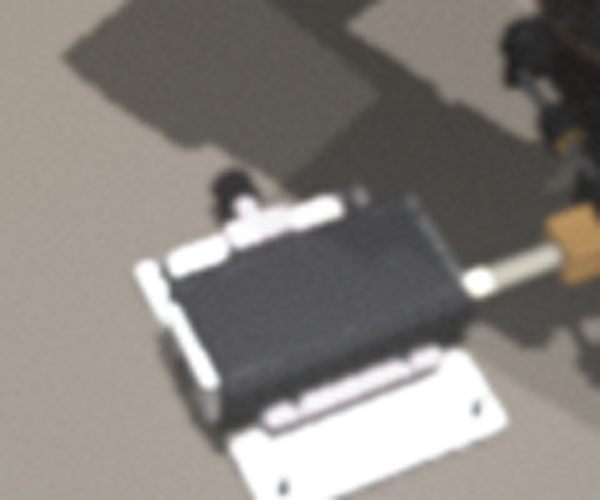

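```bash
R='x'; python3 -m handwheel '[{"travel":[-0.5,-1.9,0],"roll":0},{"travel":[-1,-3.9,0],"roll":0},{"travel":[-1.4,-5.8,0],"roll":0},{"travel":[-1.9,-7.8,0],"roll":0},{"travel":[-2.4,-9.7,0],"roll":0},{"travel":[-2.9,-11.7,0],"roll":0},{"travel":[-3.3,-13.6,0],"roll":0},{"travel":[-3.8,-15.5,0],"roll":0}]';python3 -m handwheel '[{"travel":[-0.5,-1.9,0],"roll":0},{"travel":[-1,-3.9,0],"roll":0},{"travel":[-1.4,-5.8,0],"roll":0},{"travel":[-1.9,-7.8,0],"roll":0},{"travel":[-2.4,-9.7,0],"roll":0},{"travel":[-2.9,-11.7,0],"roll":0},{"travel":[-3.3,-13.6,0],"roll":0},{"travel":[-3.8,-15.5,0],"roll":0}]'; python3 -c "
from h import *
print(tocase(env.state()['eef_pos']))"
```

```text
t: 10.85
eef_pos: [577.3, 146.6, 28.0]
tcp_rot: [2.274, 1.565, 0.461]
ft_force: [5.8, 16.9, -0.7]
opening: 0.336
t: 11.65
eef_pos: [573.5, 131.1, 28.0]
tcp_rot: [2.266, 1.565, 0.452]
ft_force: [6.0, 19.1, -0.6]
opening: 0.334
[151.45376204 -18.26585398]
```

```bash
python3 -m handwheel '[{"travel":[-0.5,-1.9,0],"roll":0},{"travel":[-1,-3.9,0],"roll":0},{"travel":[-1.4,-5.8,0],"roll":0},{"travel":[-1.9,-7.8,0],"roll":0},{"travel":[-2.4,-9.7,0],"roll":0},{"travel":[-2.9,-11.7,0],"roll":0},{"travel":[-3.3,-13.6,0],"roll":0},{"travel":[-3.8,-15.5,0],"roll":0}]';python3 -m handwheel '[{"travel":[-0.5,-1.9,0],"roll":0},{"travel":[-1,-3.9,0],"roll":0},{"travel":[-1.4,-5.8,0],"roll":0},{"travel":[-1.9,-7.8,0],"roll":0},{"travel":[-2.4,-9.7,0],"roll":0}]'
python3 - <<'E'
from h import *
print(tocase(env.state()['eef_pos']))
for n in ("scene","side"): cv2.imwrite(f"pics/{n}6.png",optics.read_camera(n)[:,:,::-1])
crop("pics/scene6.png","pics/scene6c.png",230,170,350,270,6)
crop("pics/side6.png","pics/side6c.png",220,150,340,250,6)
E
```

```text
t: 12.45
eef_pos: [569.7, 115.7, 28.0]
tcp_rot: [2.257, 1.564, 0.443]
ft_force: [6.0, 20.1, -1.1]
opening: 0.336
t: 12.95
eef_pos: [567.4, 106.2, 28.0]
tcp_rot: [2.256, 1.564, 0.443]
ft_force: [7.3, 21.6, -1.5]
opening: 0.332
[125.76250319 -18.34156755]
```

View pics/side6c.png

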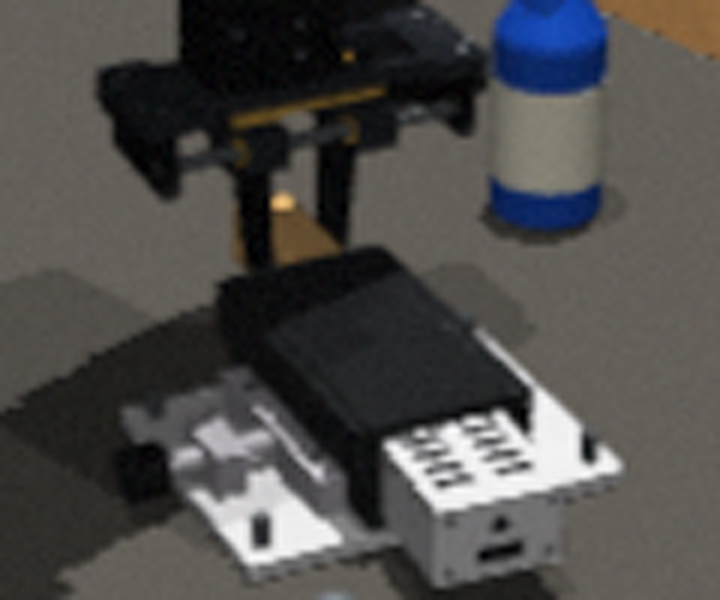

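View pics/scene6c.png

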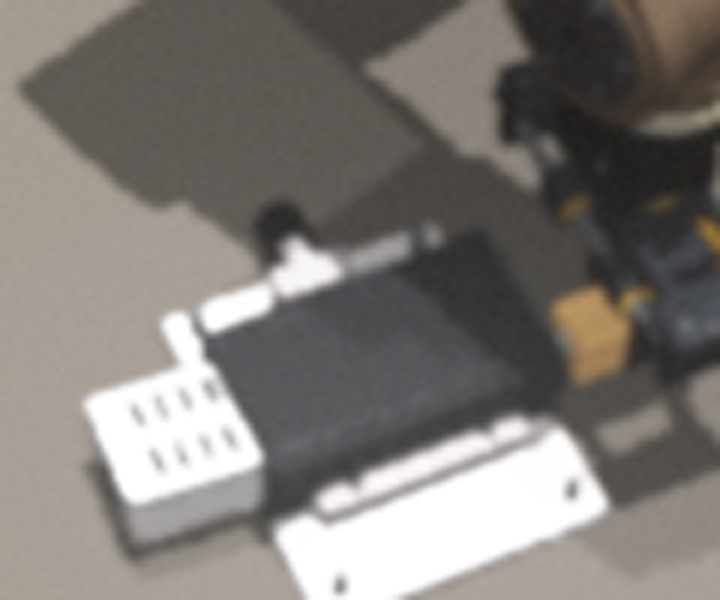

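Run:
```python
from h import *
for x,y in [(88,402),(128,503)]: print(tocase(onz("scene",230+x/6,170+y/6,58)))
for x,y in [(433,515),(562,487)]: print(tocase(onz("side",220+x/6,150+y/6,58)))
for x,y in [(437,587),(566,555)]: print(tocase(onz("side",220+x/6,150+y/6,18)))
```

```text
[-134.08543256   35.26396371]
[-139.2169906   -24.31690938]
[-143.54547604   40.54858202]
[-147.73494194  -18.92190744]
[-139.80440168   36.01355415]
[-142.09792374  -25.77792627]
```

```bash
python3 -m handwheel '[{"travel":[-0.5,-1.9,0],"roll":0},{"travel":[-0.9,-3.4,0],"roll":0},{"travel":[-1.2,-4.9,0],"roll":0},{"travel":[-1.7,-6.8,0],"roll":0},{"travel":[-1.7,-6.8,0],"roll":0}]'; python3 -c "
from h import *
print(tocase(env.state()['eef_pos']))"
```

```text
t: 13.55
eef_pos: [565.8, 99.3, 28.1]
tcp_rot: [2.239, 1.564, 0.425]
ft_force: [6.2, 21.1, -0.9]
opening: 0.334
[118.73526224 -18.36212412]
```

```bash
python3 -m handwheel '[{"travel":[3.6,14.6,0],"roll":0},{"travel":[9.5,38.8,0],"roll":0},{"travel":[16.7,68,0],"roll":0},{"travel":[23.9,97.1,0],"roll":0},{"travel":[31,126.2,0],"roll":0},{"travel":[38.2,155.4,0],"roll":0},{"travel":[40.5,165,0],"roll":0},{"travel":[40.5,165,0],"roll":0}]'; python3 -m handwheel '[{"travel":[0,0,-12],"roll":0},{"travel":[0,0,-20],"roll":0},{"travel":[0,0,-21.5],"roll":0},{"travel":[0,0,-21.5],"roll":0}]';  python3 - <<'E'
from h import *
for n in ("scene","side"): cv2.imwrite(f"pics/{n}7.png",optics.read_camera(n)[:,:,::-1])
E
```

```text
t: 14.35
eef_pos: [603.8, 263.0, 26.9]
tcp_rot: [-0.378, 1.571, -2.19]
ft_force: [-0.8, -0.3, -1.6]
opening: 0.335
t: 14.75
eef_pos: [603.7, 260.7, 5.0]
tcp_rot: [-0.915, 1.569, -2.73]
ft_force: [-0.4, -0.6, -0.9]
opening: 0.337
```

View pics/side7.png

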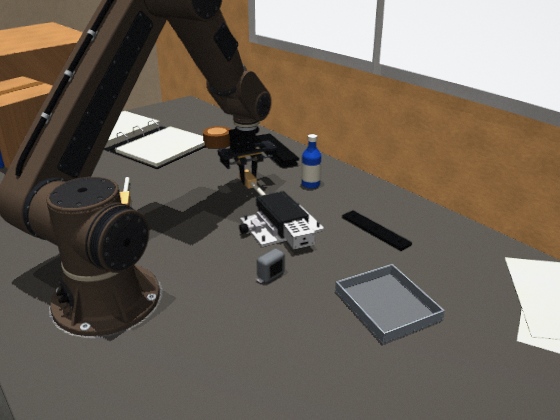

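```bash
python3 -m handwheel '[{"travel":[0,0,0],"roll":0},{"travel":[0,0,0],"roll":0},{"travel":[0,0,0],"roll":0},{"travel":[0,0,0],"roll":0},{"travel":[0,0,0],"roll":0},{"travel":[0,0,0],"roll":0},{"travel":[0,0,0],"roll":0},{"travel":[0,0,0],"roll":0}]' -1; python3 -m handwheel '[{"travel":[0,0,15],"roll":0},{"travel":[0,0,55],"roll":0},{"travel":[0,0,105],"roll":0},{"travel":[0,0,155],"roll":0},{"travel":[-14,-48,175],"roll":0},{"travel":[-28,-95,175],"roll":0},{"travel":[-42,-143,175],"roll":0},{"travel":[-56,-190,175],"roll":0}]' ; python3 -m handwheel '[{"travel":[-50,-172,0],"roll":0},{"travel":[-50,-172,0],"roll":0},{"travel":[-50,-172,0],"roll":0},{"travel":[-50,-172,0],"roll":0},{"travel":[-50,-172,0],"roll":0}]';  python3 - <<'E'
from h import *
p=optics.camera_params("wrist"); im=optics.read_camera("wrist"); cv2.imwrite("pics/w8.png",im[:,:,::-1]); np.save("w8.npy",p['world_from_camera'])
print(env.state()['eef_pos'],p['world_from_camera'])
for n in ("scene",): cv2.imwrite(f"pics/{n}8.png",optics.read_camera(n)[:,:,::-1])
E
```

```text
t: 15.65
eef_pos: [604.0, 261.9, 5.7]
tcp_rot: [1.55, 1.571, -0.264]
ft_force: [-0.2, -0.4, 0.4]
opening: 0.949
t: 16.45
eef_pos: [547.7, 72.1, 182.2]
tcp_rot: [1.784, 1.569, -0.029]
ft_force: [0.9, -0.2, 0.5]
opening: 1.0
t: 16.95
eef_pos: [497.7, -101.4, 181.9]
tcp_rot: [1.257, 1.569, -0.56]
ft_force: [-0.2, 1.1, 0.7]
opening: 1.0
[498.20350047 -99.93132866 181.7617514 ] [[ 9.69752395e-01  2.37644678e-01  5.57252082e-02  5.13562522e+02]
 [-2.44083258e-01  9.42325729e-01  2.29010005e-01 -3.79250417e+01]
 [ 1.91171141e-03 -2.35684592e-01  9.71827721e-01  3.52146719e+02]
 [ 0.00000000e+00  0.00000000e+00  0.00000000e+00  1.00000000e+00]]
```

View pics/w8.png

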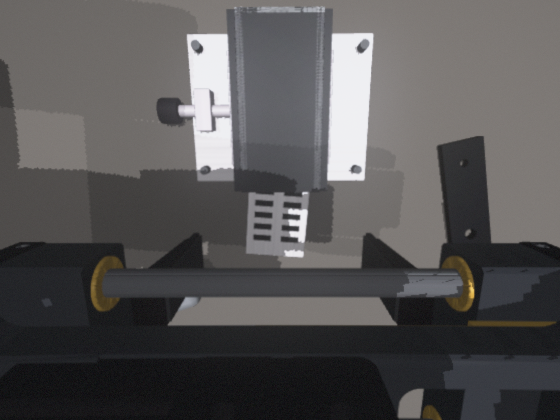

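View pics/scene8.png

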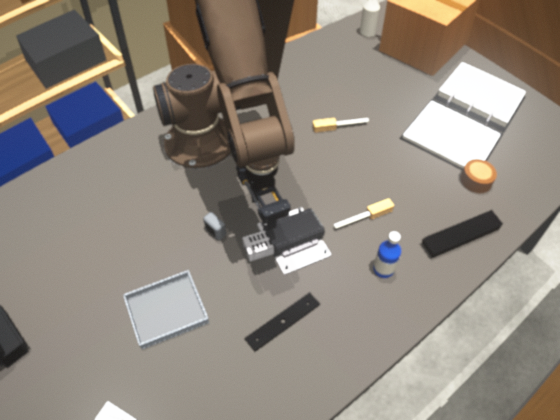

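Run:
```python
from h import *
crop("pics/w8.png","pics/w8c.png",215,180,345,270,6)
crop("pics/scene8.png","pics/scene8c.png",100,200,320,360,3.6)
```

```text
(no output)
```

View pics/w8c.png

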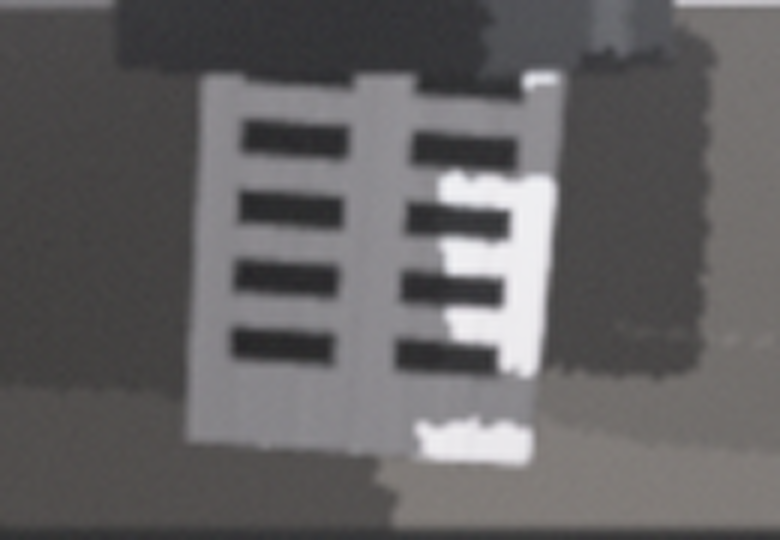

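View pics/scene8c.png

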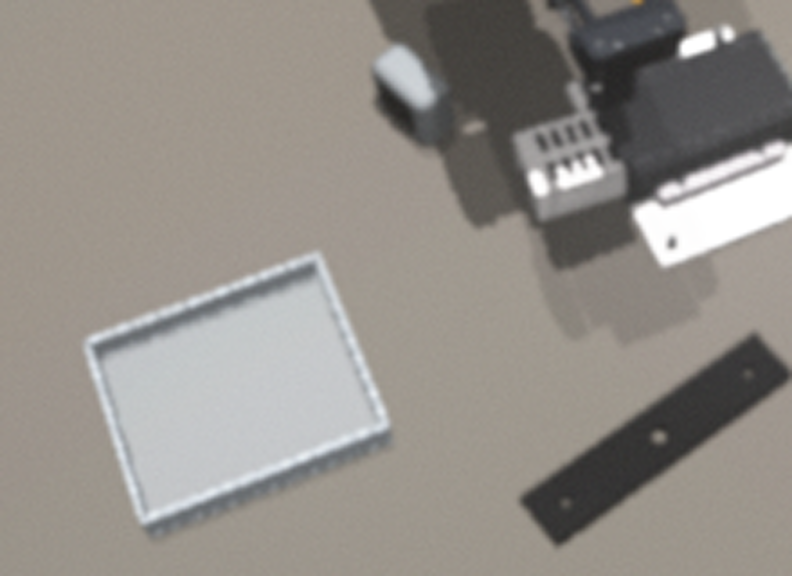

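Run:
```python
from h import *
np.set_printoptions(precision=1,suppress=True)
p=optics.camera_params("wrist"); p['world_from_camera']=np.load("w8.npy")
c=np.array([onz("wrist",215+x/6,180+y/6,58,p) for x,y in [(187,440),(533,464),(203,75),(566,75)]])
for q in c: print(q,tocase(q))
f=(c[0]+c[1])/2; 
for v in (c[2]-c[0],c[3]-c[1],c[1]-c[0]): print(np.linalg.norm(v),np.degrees(np.arctan2(v[1],v[0])))
d=c[1]-c[0]; ang=np.arctan2(d[1],d[0])+np.pi/2; m=f[:2]+55*np.array([np.cos(ang),np.sin(ang)]);print("mid",m,tocase(m))
t=np.array([onz("scene",100+x/3.6,200+y/3.6,30) for x,y in [(88,344),(318,257),(388,427),(147,522)]]);print(t,t.mean(0))
for i in range(4):
    v=t[(i+1)%4]-t[i]; print(np.linalg.norm(v),np.degrees(np.arctan2(v[1],v[0])))
```

```text
[ 449.7 -141.8   58. ] [-143.1   36.8]
[ 506.6 -160.7   58. ] [-147.9  -22.9]
[469.6 -81.   58. ] [-79.3  32. ]
[527.4 -95.6  58. ] [-79.7 -27.6]
63.97508683013211 71.92898293965794
68.41158052884533 72.29401023619364
59.92124179234702 -18.409413193042372
mid [495.5 -99.1] [-90.7   2.5]
[[ 386.5 -494.4   30. ]
 [ 431.7 -314.3   30. ]
 [ 583.5 -352.8   30. ]
 [ 538.3 -531.6   30. ]] [ 485.  -423.3   30. ]
185.77053354561053 75.92082031863984
156.60879121525977 -14.257669616265558
184.33873163269598 -104.16665043181163
156.32946128285712 166.2668574344071
```

```bash
python3 -m handwheel '[{"travel":[-4,-3.5,-40],"roll":-4.3},{"travel":[-4,-3.5,-80],"roll":-4.3},{"travel":[-4,-3.5,-110],"roll":-4.3},{"travel":[-4,-3.5,-110],"roll":-4.3}]' -1
python3 - <<'E'
from h import *
p=optics.camera_params("wrist"); im=optics.read_camera("wrist"); cv2.imwrite("pics/w9.png",im[:,:,::-1])
print(env.state()['eef_pos'],p['world_from_camera'])
print(tocase(env.state()['eef_pos']))
for n in ("side",): cv2.imwrite(f"pics/{n}9.png",optics.read_camera(n)[:,:,::-1])
crop("pics/side9.png","pics/side9c.png",200,130,360,260,5)
E
```

```text
t: 17.45
eef_pos: [493.3, -100.4, 68.2]
tcp_rot: [-1.598, 1.565, 2.798]
ft_force: [0.1, -0.4, 0.6]
opening: 0.996
[ 494.30179168 -100.80296347   70.12097401] [[ 9.50365017e-01  3.01277411e-01  7.77062159e-02  5.14670543e+02]
 [-3.11097699e-01  9.24109508e-01  2.21900514e-01 -3.85894079e+01]
 [-4.95544051e-03 -2.35060711e-01  9.71968058e-01  2.38543878e+02]
 [ 0.00000000e+00  0.00000000e+00  0.00000000e+00  1.00000000e+00]]
[-92.6625248    3.29006601]
```

View pics/w9.png

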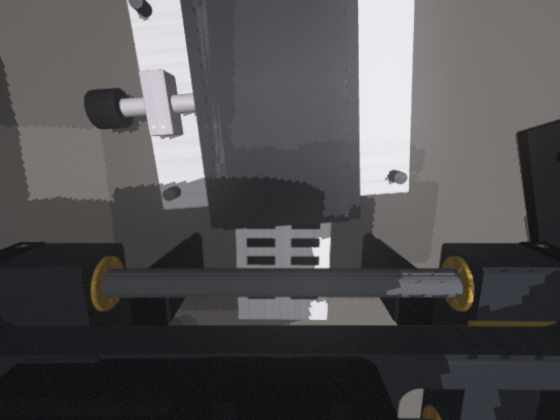

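View pics/side9c.png

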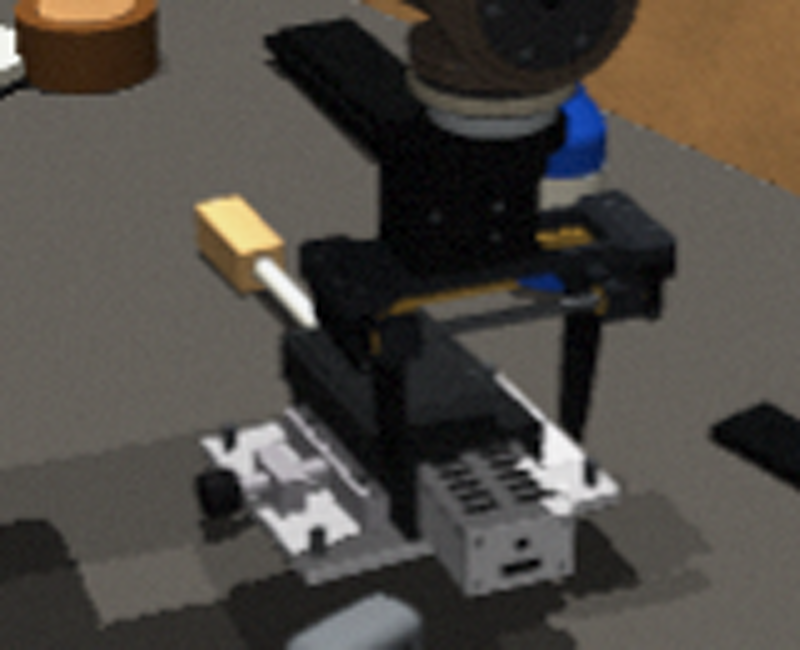

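```bash
python3 -m handwheel '[{"travel":[-1.7,-6.8,0],"roll":0},{"travel":[-1.7,-6.8,-23],"roll":0},{"travel":[-1.7,-6.8,-40],"roll":0},{"travel":[-1.7,-6.8,-46],"roll":0},{"travel":[-1.7,-6.8,-46],"roll":0}]' -1; python3 -m handwheel '[{"travel":[0,0,0],"roll":0},{"travel":[0,0,0],"roll":0},{"travel":[0,0,0],"roll":0},{"travel":[0,0,0],"roll":0},{"travel":[0,0,0],"roll":0},{"travel":[0,0,0],"roll":0},{"travel":[0,0,0],"roll":0},{"travel":[0,0,0],"roll":0}]' 1;python3 -m handwheel '[{"travel":[0,0,0],"roll":0},{"travel":[0,0,0],"roll":0},{"travel":[0,0,0],"roll":0}]' ; python3 -c "
from h import *
print(tocase(env.state()['eef_pos']))"
```

```text
t: 18.05
eef_pos: [493.1, -109.0, 25.3]
tcp_rot: [1.506, 1.57, -0.383]
ft_force: [-0.0, 0.6, 0.1]
opening: 1.002
t: 18.85
eef_pos: [491.5, -108.5, 24.8]
tcp_rot: [-1.477, 1.568, 2.918]
ft_force: [-5.6, -0.6, 5.7]
opening: 0.631
t: 19.15
eef_pos: [491.5, -108.5, 24.8]
tcp_rot: [-1.476, 1.568, 2.92]
ft_force: [-6.5, -0.5, 5.2]
opening: 0.629
[-100.80647301    4.13910437]
```

```bash
python3 -m handwheel '[{"travel":[-0.5,-1.9,0],"roll":0},{"travel":[-1,-3.9,0],"roll":0},{"travel":[-1.7,-6.8,0],"roll":0},{"travel":[-2.4,-9.7,0],"roll":0},{"travel":[-3.3,-13.6,0],"roll":0},{"travel":[-4.3,-17.5,0],"roll":0}]'; python3 -m handwheel '[{"travel":[-1,-3.9,0],"roll":0},{"travel":[-1.9,-7.8,0],"roll":0},{"travel":[-2.9,-11.7,0],"roll":0},{"travel":[-3.8,-15.5,0],"roll":0}]'
python3 - <<'E'
from h import *
print(tocase(env.state()['eef_pos']))
for n in ("side","scene"): cv2.imwrite(f"pics/{n}10.png",optics.read_camera(n)[:,:,::-1])
crop("pics/side10.png","pics/side10c.png",200,130,360,260,5)
crop("pics/scene10.png","pics/scene10c.png",200,170,360,300,5)
E
```

```text
t: 19.75
eef_pos: [487.6, -124.3, 24.6]
tcp_rot: [-2.062, 1.567, 2.333]
ft_force: [3.1, 19.2, 2.4]
opening: 0.629
t: 20.15
eef_pos: [483.8, -139.9, 24.4]
tcp_rot: [-2.036, 1.567, 2.358]
ft_force: [2.3, 15.7, 0.0]
opening: 0.63
[-133.11642585    4.21294332]
```

View pics/side10c.png

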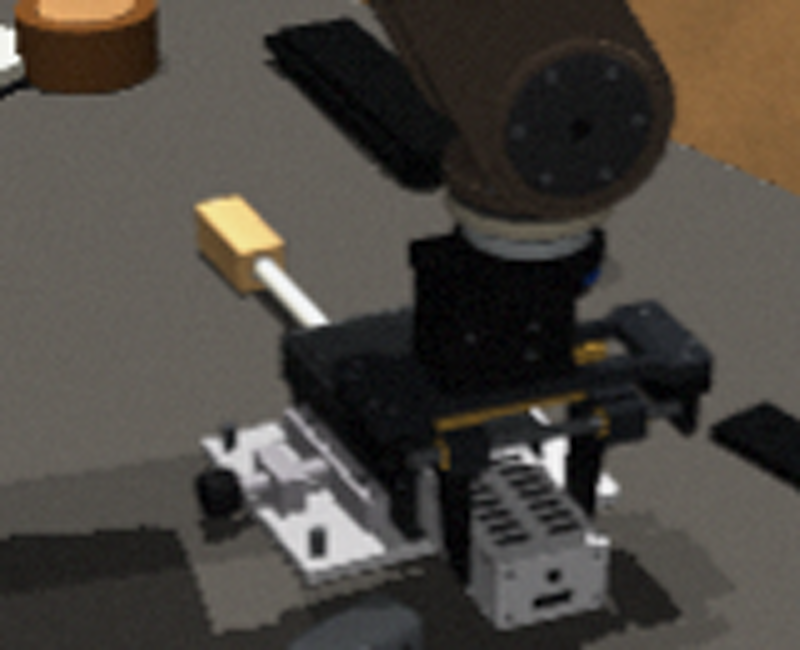

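View pics/scene10c.png

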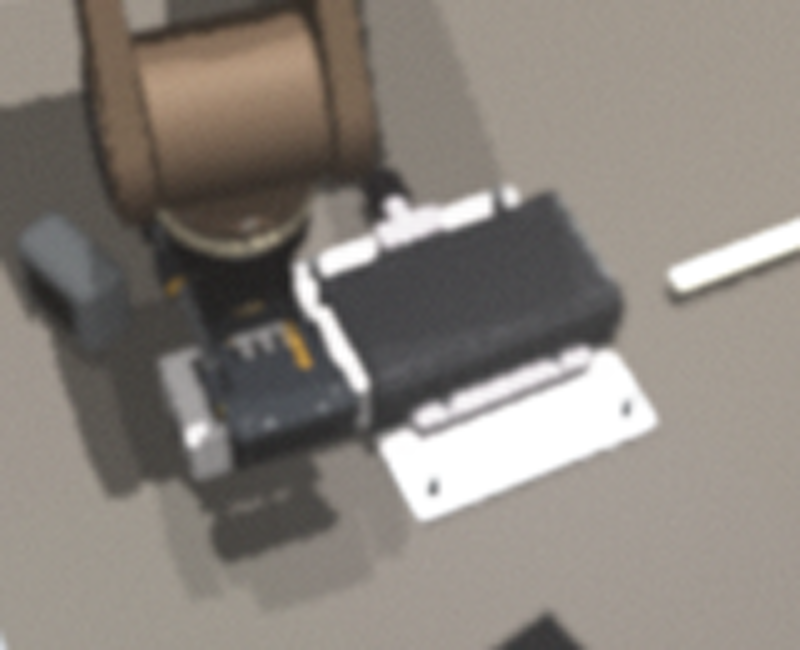

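```bash
python3 -m handwheel '[{"travel":[-1,-3.9,0],"roll":0},{"travel":[-2.4,-9.7,0],"roll":0},{"travel":[-4.8,-19.4,0],"roll":0},{"travel":[-7.2,-29.1,2],"roll":0},{"travel":[-8.3,-34,8],"roll":0},{"travel":[-8.3,-34,30],"roll":0},{"travel":[-8.3,-34,60],"roll":0},{"travel":[-8.3,-34,60],"roll":0}]'
python3 - <<'E'
from h import *
print(tocase(env.state()['eef_pos']))
for n in ("side",): cv2.imwrite(f"pics/{n}11.png",optics.read_camera(n)[:,:,::-1])
crop("pics/side11.png","pics/side11c.png",200,130,360,260,5)
E
```

```text
t: 21.05
eef_pos: [477.6, -176.9, 87.7]
tcp_rot: [1.402, 1.565, -0.488]
ft_force: [0.4, -0.5, -5.5]
opening: 0.631
[-170.53417859    1.33172094]
```

View pics/side11c.png

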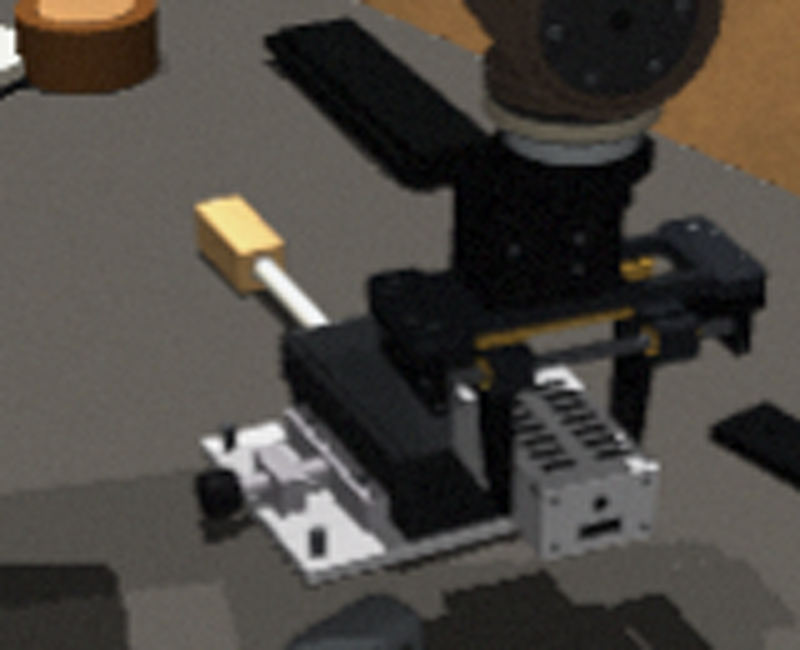

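```bash
python3 -m handwheel '[{"travel":[0.4,-20,5],"roll":0.5},{"travel":[1.2,-55,5],"roll":1},{"travel":[2,-95,5],"roll":2},{"travel":[3,-135,5],"roll":3},{"travel":[4,-175,5],"roll":4},{"travel":[4.7,-215,5],"roll":4},{"travel":[5.3,-243,5],"roll":4},{"travel":[5.5,-255,5],"roll":4}]'; python3 -m handwheel '[{"travel":[0,0,-10],"roll":0},{"travel":[0,0,-25],"roll":0},{"travel":[0,0,-40],"roll":0},{"travel":[0,0,-40],"roll":0}]';python3 - <<'E'
from h import *
print(tocase(env.state()['eef_pos']))
for n in ("side","scene"): cv2.imwrite(f"pics/{n}12.png",optics.read_camera(n)[:,:,::-1])
crop("pics/side12.png","pics/side12c.png",310,200,470,330,5)
crop("pics/scene12.png","pics/scene12c.png",90,230,250,360,5)
E
```

```text
t: 21.9
eef_pos: [481.0, -433.1, 87.7]
tcp_rot: [-2.002, 1.57, 2.46]
ft_force: [-0.0, 0.6, -5.0]
opening: 0.632
t: 22.3
eef_pos: [481.1, -428.6, 46.6]
tcp_rot: [-2.171, 1.566, 2.295]
ft_force: [-0.3, -0.1, -5.3]
opening: 0.63
[-414.10926809  -62.10090254]
```

View pics/side12c.png

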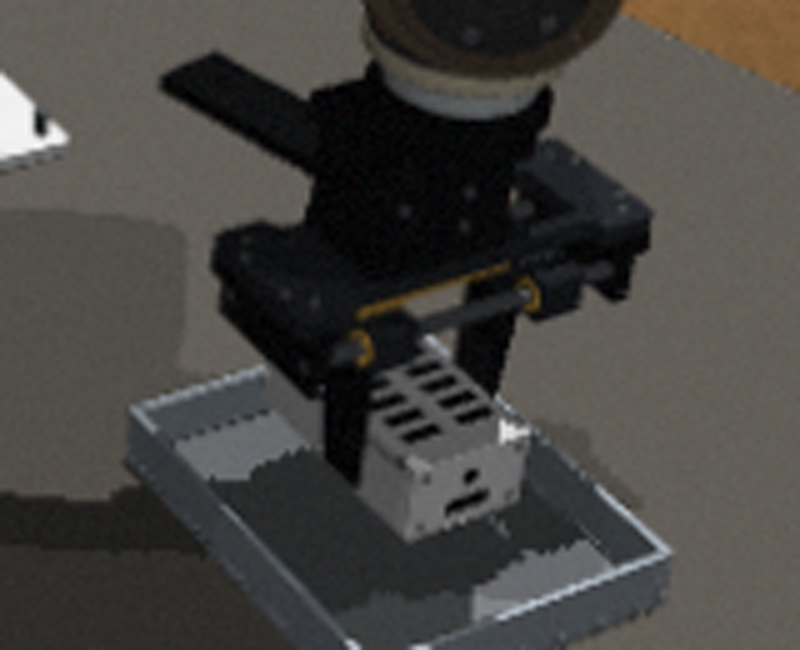

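View pics/scene12c.png

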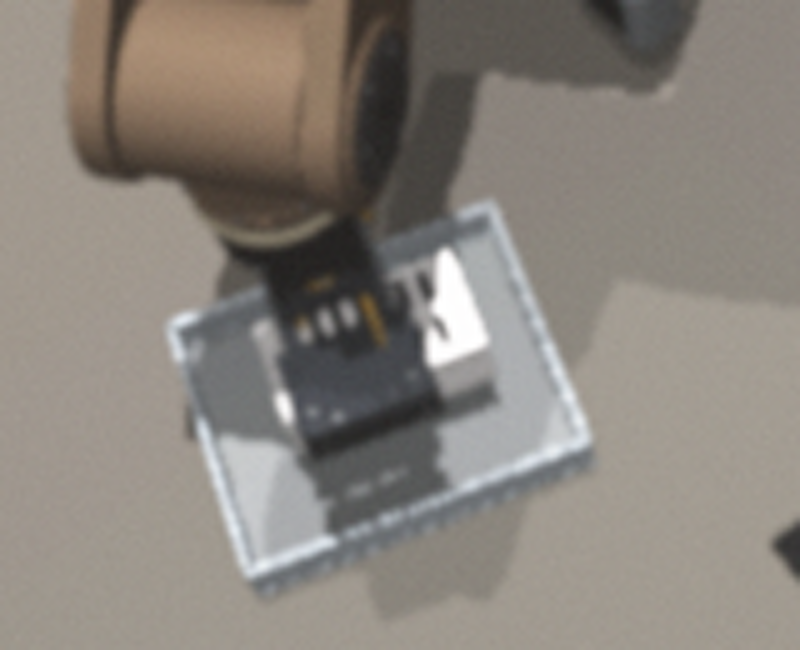

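```bash
python3 -m handwheel '[{"travel":[0,0,-10],"roll":0},{"travel":[0,0,-20],"roll":0},{"travel":[0,0,-28],"roll":0},{"travel":[0,0,-32],"roll":0},{"travel":[0,0,-34],"roll":0},{"travel":[0,0,-35],"roll":0},{"travel":[0,0,-35],"roll":0}]';  python3 -m handwheel '[{"travel":[0,0,-0.5],"roll":0},{"travel":[0,0,-1],"roll":0},{"travel":[0,0,-1],"roll":0}]'
```

```text
t: 23.1
eef_pos: [482.0, -430.9, 14.8]
tcp_rot: [1.127, 1.57, -0.692]
ft_force: [0.9, 0.5, -5.2]
opening: 0.63
t: 23.4
eef_pos: [481.9, -430.8, 13.8]
tcp_rot: [1.181, 1.571, -0.638]
ft_force: [0.3, 0.9, -5.6]
opening: 0.632
```

```bash
python3 -m handwheel '[{"travel":[0,0,-1],"roll":0},{"travel":[0,0,-2],"roll":0},{"travel":[0,0,-2],"roll":0}]';  python3 -m handwheel '[{"travel":[0,0,-0.5],"roll":0},{"travel":[0,0,-1],"roll":0},{"travel":[0,0,-1],"roll":0}]'
```

```text
t: 23.7
eef_pos: [481.9, -430.7, 11.5]
tcp_rot: [-2.254, 1.571, 2.21]
ft_force: [-0.1, 0.2, -5.0]
opening: 0.631
t: 24.0
eef_pos: [481.9, -430.8, 11.0]
tcp_rot: [1.142, 1.571, -0.676]
ft_force: [-0.6, 1.6, -1.3]
opening: 0.629
```

Force change shows it is touching the floor; settle 0.5 mm further and release.

```bash
python3 -m handwheel '[{"travel":[0,0,-0.4],"roll":0},{"travel":[0,0,-0.4],"roll":0}]';  python3 -m handwheel '[{"travel":[0,0,0],"roll":0},{"travel":[0,0,0],"roll":0},{"travel":[0,0,0],"roll":0},{"travel":[0,0,0],"roll":0},{"travel":[0,0,0],"roll":0},{"travel":[0,0,0],"roll":0},{"travel":[0,0,0],"roll":0}]' -1; python3 -m handwheel '[{"travel":[0,0,20],"roll":0},{"travel":[0,0,60],"roll":0},{"travel":[0,0,110],"roll":0},{"travel":[0,0,160],"roll":0},{"travel":[0,-20,200],"roll":0},{"travel":[0,-60,220],"roll":0},{"travel":[0,-100,220],"roll":0},{"travel":[0,-100,220],"roll":0}]'
python3 - <<'E'
from h import *
for n in ("side","scene","wrist"): cv2.imwrite(f"pics/{n}13.png",optics.read_camera(n)[:,:,::-1])
E
```

```text
t: 24.2
eef_pos: [482.0, -430.8, 10.9]
tcp_rot: [0.995, 1.57, -0.824]
ft_force: [-2.0, 2.8, 5.9]
opening: 0.626
t: 24.9
eef_pos: [481.9, -430.8, 10.3]
tcp_rot: [1.432, 1.571, -0.387]
ft_force: [-0.2, -0.3, -0.6]
opening: 0.996
t: 25.7
eef_pos: [481.0, -534.7, 230.4]
tcp_rot: [0.634, 1.569, -1.188]
ft_force: [-0.3, 0.2, -1.1]
opening: 0.999
```

View pics/scene13.png

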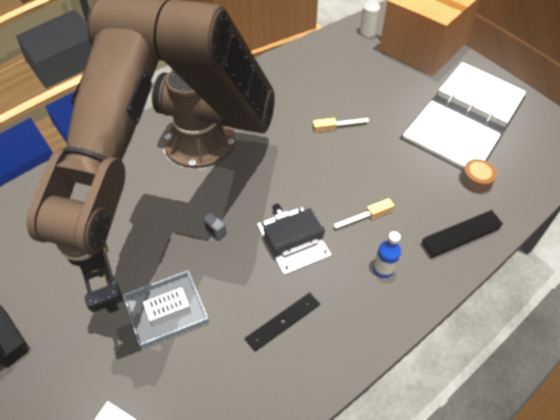

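View pics/side13.png

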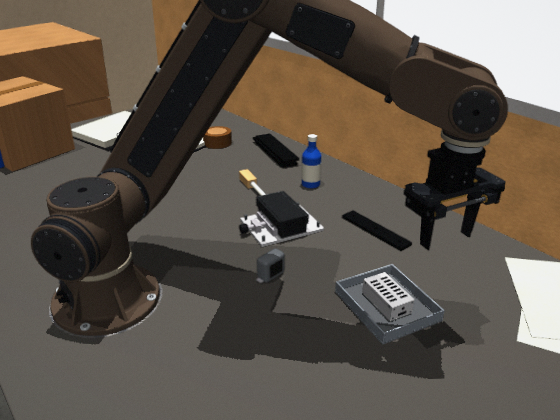

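Run:
```python
from h import *
t=onz("scene",336,225,16);print("tip",t,np.linalg.norm(t[:2]-O)); print("core",onz("scene",166,303,44)); print("tape",onz("scene",214,225,31), "bottle",onz("scene",386,272,0))
from cell import job
print(job.job_done())
```

```text
tip [565.23374282 119.81817189  16.        ] 139.1156870602478
core [ 484.00710553 -417.07209582   44.        ]
tape [ 346.72130133 -168.66889498   31.        ] bottle [ 7.69782273e+02  1.28507294e+02 -2.27373675e-13]
the job is handed in; nothing more can be done
None
```

The core is out of the case and standing upright in the grey tray, and I handed the job in at about 26 s of the 64 s allowed. No verdict came back.

- **Finding the opening:** I went in at hole_2, the opening on the case's -y side. The rod passed the 12 mm stop depth with no force and met the core about 40 mm deep, so hole_1 must be the blocked one. I never probed hole_1.
- **Pushing:** A steady push at about 20 mm/s moved the core to about 68 mm out. The force reached about 23 N at the wrist, well below the 45 N limit.
- **Skew:** The off-centre push left the core turned about 4° in the channel. I turned the gripper to match before gripping, and the core drew out freely.
- **Placing:** The core hung level after the draw. I lowered it until the force showed contact with the tray floor, then released it.

Last checks, from the scene and side pictures:

- **Core:** It is upright, about 6 mm from the tray centre.
- **Rod:** It lies flat on the bench with its tip about 139 mm from the case origin and its handle well away from the tray.
- **Other things:** The bottle, tape measure and bars look as they did at the start. I judged this by eye and did not re-measure them after the job.
- **Gripper:** It is open and raised about 230 mm, touching nothing.

No check failed. The one visible disagreement was in the oblique views: sizing up the core's front face from the scene and side pictures gave readings up to about 14 mm apart. I used the wrist camera instead for the grasp.

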